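# Tuck a test coupon under the ground leaf and hold it down on the contacts

### The job

First turn the test fixture's knob clockwise until it clicks past its detent and stays, which raises the spring contact pins out of the seat. Then slide the loose coupon along the seat, plain end first, under the springy copper ground leaf and fully home against the backstop, without prying the leaf up. Press the coupon flat on the seat against the pins and finish while still holding it pressed there for the reading; leave everything else on the bench where it is.

Things in the scene. Friction and masses are not known exactly. Their poses are not given: they have to be found in the camera images.
- fixture: Test fixture, fixed on the bench: aluminium base plate with a steel seat rail, a block with a copper leaf at the far end, a black knob on the side toward the robot. Origin on the bench under the seat's centre line; +x the way the coupon slides in, +y left, z up. In this frame (mm): base x -70..90, y -38..82, top z 14. Home coupon: plain end at x = 44, centre at x = -6, y = 0, z = 38.
- seat: Steel seat rail (origin and axes of the fixture, mm): 24 wide (y -12..12), x -50..44, flat top at z = 34; beside it 20 mm of free height above the base, 14 mm over a black cover at x -54..-24, y 14..40. The coupon overhangs it 5 mm each side.
- backstop (a point): Middle of the backstop's face at the far end of the seat (fixture x = 44, y = 0, z = 37 mm); its face looks to -x and is 6 mm high, the block behind it 52 mm wide. In front of it guide cheeks stand left and right of the seat: inner faces at y = -20 and +20 mm, x 22..44, top z 40, with flared lead-ins from x = 12.
- knob_grip (a point): Grip point of the knob, on its vertical axis, 39 mm above the bench (fixture x = -40, y = 58 mm). The grip is an upright bar 14 mm thick, 34 long, from 26 to 49 mm above the bench, on a disc of 18.5 mm radius. Axes turn with the knob: x along the bar, which lies along the fixture's x at the start.
- knob (a joint): Knob angle, rad, growing clockwise seen from above; starts at 0. An over-centre spring resists with about 0.12 N m at first, fading to none past 0.6 to 0.7; from there the knob snaps on by itself to its stop at 1.1 and stays. Let go earlier it springs back.
- pins (a joint): How far the three spring pins are pushed in, m. Parked they lie below the seat's top; knob clicked over, they stand 3.5 mm out of the seat at fixture x = -22, -12, -2 mm, y = 0. A coupon flat on the seat reads 0.0035 and is pushed up with about 4.5 N. Round heads: the coupon may slide over them pressing them down.
- leaf_lip (a point): Middle of the upturned lip (edge toward -x) of the copper leaf: fixture x = 9, y = 0, z = 50 mm. Leaf 40 mm wide; its underside is flat 7 mm above the seat for x = 27 to 76 and flares up at 25 degrees to 15 mm above the seat at x = 9, so the 8 mm coupon slid in low slips under the flare and lifts the leaf by 1 mm.
- leaf (a joint): Angle by which the leaf is lifted about its hinge (fixture x = 78, z = 42 mm), rad. 0 at rest; about 0.03 with the coupon flat under it; at 0.15 the lip is pried up 10 mm. A spring presses it on the coupon with 2 to 3 N; pushing the coupon in under the flare takes about 3 to 6 N.
- coupon_mid (a point): Centre, half-way up, of the loose coupon: strip 100 x 34 x 8 mm, aluminium, brown laminate with a copper line on top, about 80 g, flat on the bench. x along it toward the plain end, z up. Brass connector at the -x end: flange 13 mm wide, top 13 mm above the underside, reaching 65 mm from the centre. Held across its 34 mm width 24 mm from the centre toward the connector, fingers clear the cheeks.
- coupon_nose (a point): Middle of the coupon's plain end face, 50 mm from its centre, half-way up; same axes.
- coupon: The coupon; origin at the centre of its underside, axes as coupon_mid.
- attenuator: Bystander: finned black attenuator, 20 x 58 x 20 mm, lying on the bench; origin at its underside.
- torque_wrench: Bystander: small torque wrench with a blue handle, 147 mm long, lying on the bench beyond the fixture (the nearer of two alike).
- gilt_block: Bystander: gold-plated block module, 56 x 85 x 35 mm, standing on the bench.
- spool: Bystander: solder spool, 54 mm across and 40 mm high, standing on its flange.

How it is judged:
On the way, in this order (a step that is already met when the one before it is completed fails the run):
1. the knob is past its detent and at rest near its stop (value of joint knob above 0.95 rad), for 0.2 s.
2. the plain end of the coupon is under the leaf, at the backstop and between the cheeks (x of coupon_nose in the frame of fixture above 0.0405 m and y of coupon_nose in the frame of fixture between -0.005 and 0.005 m and value of joint leaf below 0.14 rad and height (world z) of coupon_nose below 0.05 m), for 0.1 s.
At the end, for the whole second after the job is handed in: Knob over 0.95 rad; coupon's plain end within 3.5 mm of the backstop, within 5 mm of mid, leaf on it lifted 0.01 to 0.08 rad; coupon flat (height within 1.5 mm, tilt under 0.045 rad), on the seat with over 0.5 N, pins in by over 2.4 mm; at rest, the fingers still holding or pressing it (over 0.5 N) (value of joint knob above 0.95 rad and x of coupon_nose in the frame of fixture above 0.0405 m and y of coupon_nose in the frame of fixture between -0.005 and 0.005 m and y of coupon_mid in the frame of fixture between -0.006 and 0.006 m and z of coupon_mid in the frame of fixture between 0.036 and 0.0395 m and angle between the z axis of coupon_mid and the z axis of fixture, either way round below 0.045 rad and value of joint pins above 0.0024 m and value of joint leaf between 0.01 and 0.08 rad and contact force between coupon and seat above 0.5 N and contact force between the fingers and coupon above 0.5 N and linear speed of coupon below 0.02 m/s); the arm keeps its last pose, push and grip.
It fails at once if the ground leaf is pried up (over 0.15 rad, lip lifted about 10 mm) (value of joint leaf above 0.15 rad).
It fails at once if a bystander is pushed away (more than 30 mm) (distance of any of attenuator, torque_wrench, gilt_block, spool from where it was at the start of the episode above 0.03 m).
It also fails if it takes over 51 s, if anything falls off the work surface, if the arm or the gripper's body presses on something with over 40 N, if the wrist force passes 120 N, or if a joint passes its speed limit or range.

### The arm

A 6-joint arm with a two-finger parallel gripper is mounted at the origin on the work surface; the furniture and walls round the work are solid. World frame = base frame: x ahead of the robot, y to its left, z up, the work surface at z = 0. Lengths are in m, angles in rad, forces in N, time in s.
With the tool pointing down it reaches from about 0.35 to 0.775 m from the base axis. Payload 7.3 kg.
Tool frame: the origin (TCP) lies at the very end of the fingers, on their centre line; the grasp point (between the pads) lies 19 mm behind it; z points along the fingers, y is the line along which they close (so a half turn about z gives the same grasp; the last joint's range is limited). The gripper opens to 92 mm and grips with 3 to 60 N. Pads are 19 mm wide; open, the fingers measure 130 mm over their backs; the gripper's body (75 mm by 190 mm) begins 47 mm behind the grasp point.
Start: joints at [-0.146, 0.342, 1.524, -0, 1.275, -0.146], TCP at [0.525, 0, 0.199] pointing down, gripper open.
Joint ranges: [-2.53, 2.53], [-0.77, 2.02], [0.04, 2.7], [-1, 4.14], [0.28, 2.66], [-3.11, 3.11]. Speed limits (rad/s): [2.57, 2.57, 3.14, 3.14, 3.14, 3.14].

### API

Orientations are given as [roll, pitch, yaw] about the fixed x, y, z axes, in that order (R = Rz(yaw) Ry(pitch) Rx(roll)).
In Python, from cell import observe, read_camera, get_calibration, hand_in, search_frame gives the robot as it stands.
- The arm moves only by the tool step_arm, never from a script. Its argument "commands" is a list of rows, each an object with "translation": the shift along the tool's x, y, z in mm, a list of three; "roll": the turn about the tool's z in rad. In form: [{"translation": [x, y, z], "roll": roll}, ...]. A call has 1 to 20 rows; each row shifts and turns the commanded pose from where the row before left it, along the tool's axes as they then stand; what a row does not reach is not made up. A row lasts 1/12 s, in which the tool goes at most 41.7 mm and 7.16 degrees, less where a joint would pass 70% of its speed; a pose out of reach is approached as far as the arm can. A call is refused whole if a number of a shift passes 41.7 or a number of a turn 0.125, either way. A call with a gripper value outside its range is refused whole. "fingers" is the opening, from 0 (shut) to 1 (fully open), set as the call begins (left out, the last holds). The fingers move at their own pace and stop on an object; "grip_force" is the grip in N (left out, the last holds). Time passes only in rows, so rows that do not move let the fingers close. It gives the time, the measured TCP pose, the force, the opening and the grip force at its end, in the units of the state.
- observe(): the state, without advancing time (a new reading comes with each control period).
- read_camera(name): name is "scene" or "side" or "wrist"; returns the picture (384x512x3 uint8, red, green, blue); there is no depth.
- get_calibration(name): a dict with "camera_matrix" (3x3 intrinsics, pixels), "dist_coeffs" ([k1, k2, p1, p2, k3] as OpenCV has them; the pictures are not rectified), "world_from_camera" (4x4, takes a point from camera to world coordinates). Camera axes: x right, y up, looking along -z (the intrinsics and any distortion apply to the point x, -y, -z); pixel columns grow to the right and rows downward; lengths in m; the calibration is good to about 2 mm. A picture is of the moment at which its call begins: read the wrist's pose just before it. get_calibration takes no time and is no camera call; for the wrist camera it gives the pose at the moment of the call.
- hand_in(): hands the job in; it is judged then, once.
Trained networks look in the newest picture that a camera, given by its name, has taken for a name from the list of things; names that differ only in an ending like _2 or _b are one class to them, and where a whole thing is asked for, a point or a joint stands for the part that bears it (a point fixed in the world has none). Each returns a list of dicts, best first, with "confidence" (0 to 1); they miss things now and then, are a little off and sometimes report something else, mostly with a low value. They report only what shows in the picture. A call takes as long as a camera call.
- search_frame(camera, name): "at" ([x, y, z] in m, in world coordinates, good to about 4 mm: the middle of the surface that is visible of it).
The state is a dict: "time": time; "qpos": joint angles; "qvel": joint speeds; "joint_efforts": joint torques, N m; "tool_pos": TCP position; "tool_rot": TCP orientation; "contact_force": force on the tool from outside, world axes, zero at the start; "torque": the same for the moment, N m; "opening": finger opening in m; "grip_force": force on a finger pad.
Only numpy, scipy, OpenCV 4.12 (cv2) and the standard library are available. Lean on these libraries where they do the work, as an engineer would, in place of code of your own. Each camera call takes 0.05 s, during which the arm holds its last target. There are 200 camera calls.

## Working session

There is one attempt and no reset: what is moved stays moved. The work goes in short steps, Python scripts to look and compute and a tool call to move; the robot and the scene stay as the last step left them, time stands still between calls to the robot, and variables do not carry over. Pictures are saved under pics/ and viewed, at most 10 in all, crops included, and the job is handed in when it is done.

Besides the shell and the picture viewer there is one more tool, called after "Call:" by a JSON object that holds its "op" and its "data", one argument or row to a line. step_arm: Moves the arm, as the interface text tells. Its arguments: {"type":"object","properties":{"commands":{"type":"array"},"fingers":{"type":"number"},"grip_force":{"type":"number"}},"required":["commands"]}

```bash
mkdir -p pics; python3 - <<'E'
from cell import *
import cv2
for c in ["scene","side"]:
    im=read_camera(c); cv2.imwrite(f"pics/{c}0.png",im[:,:,::-1])
    for n in ["knob_grip","leaf_lip","backstop","coupon_mid","coupon_nose","coupon","seat","fixture","attenuator","torque_wrench","gilt_block","spool"]:
        try:
            r=search_frame(c,n); print(c,n,[([round(v,3) for v in d["at"]],round(d["confidence"],2)) for d in r[:2]])
        except Exception as e: print(c,n,e)
s=observe(); print(s["time"],s["tool_pos"],s["tool_rot"],s["opening"],s["contact_force"])
E
```

```text
scene knob_grip [([0.594, 0.219, 0.033], 0.91), ([0.545, -0.097, 0.036], 0.55)]
scene leaf_lip [([0.657, 0.297, 0.04], 0.85)]
scene backstop [([0.631, 0.28, 0.019], 0.69)]
scene coupon_mid [([0.67, -0.044, 0.006], 0.85)]
scene coupon_nose [([0.669, -0.039, 0.008], 0.61), ([0.655, 0.299, 0.046], 0.19)]
scene coupon [([0.671, -0.038, 0.004], 0.78)]
scene seat [([0.651, 0.243, 0.036], 0.61)]
scene fixture [([0.628, 0.28, 0.018], 0.62)]
scene attenuator [([0.74, 0.139, 0.013], 0.67)]
scene torque_wrench [([0.762, 0.292, 0.011], 0.74)]
scene gilt_block [([0.545, -0.096, 0.039], 0.63)]
scene spool [([0.438, -0.055, 0.041], 0.6)]
side knob_grip [([0.598, 0.228, 0.03], 0.66)]
side leaf_lip [([0.66, 0.304, 0.049], 0.68)]
side backstop [([0.628, 0.285, 0.017], 0.68)]
side coupon_mid [([0.676, -0.037, 0.008], 0.84), ([0.737, 0.143, 0.016], 0.38)]
side coupon_nose [([0.672, -0.041, 0.007], 0.66)]
side coupon [([0.67, -0.04, 0.014], 0.78)]
side seat [([0.656, 0.234, 0.041], 0.72)]
side fixture [([0.629, 0.291, 0.021], 0.74)]
side attenuator []
side torque_wrench [([0.762, 0.303, 0.008], 0.69), ([0.659, 0.303, 0.048], 0.55)]
side gilt_block [([0.545, -0.094, 0.029], 0.96)]
side spool [([0.444, -0.044, 0.033], 0.84), ([0.675, -0.039, 0.007], 0.74)]
1.3 [5.25033283e-01 2.86067940e-05 1.99439972e-01] [3.14148398e+00 1.79199300e-05 1.57081616e+00] 0.09177143580193983 [-1.08418212  0.15883844  0.22120096]
```

View pics/scene0.png

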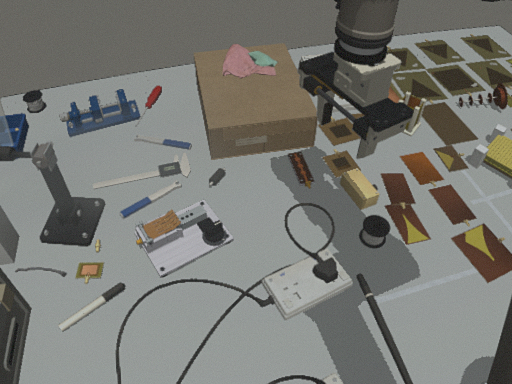

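View pics/side0.png

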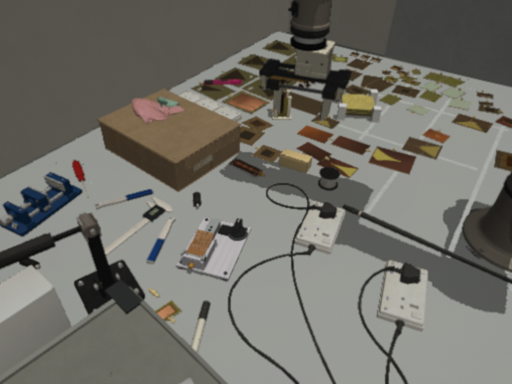

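The scene view shows the fixture around (185,235) with the knob at (213,232), and the leaf on the far side of it. The coupon is at (301,169), with its connector end near (309,185). The side view agrees. I'll take a wrist picture here, then move over the fixture.

```bash
python3 - <<'E'
from cell import *
import cv2,numpy as np
im=read_camera("wrist"); cv2.imwrite("pics/w0.png",im[:,:,::-1])
c=get_calibration("wrist"); np.save("w0cal.npy",c["world_from_camera"]);print(np.round(c["world_from_camera"],3),c["camera_matrix"],c["dist_coeffs"])
for n in ["coupon_mid","coupon_nose"]:
    print(n,[([round(v,4) for v in d["at"]],round(d["confidence"],2)) for d in search_frame("wrist",n)[:2]])
E
```

```text
[[ 1.    -0.     0.     0.525]
 [ 0.     0.96   0.279  0.075]
 [-0.    -0.279  0.96   0.385]
 [ 0.     0.     0.     1.   ]] [[337.55694189   0.         254.60165691]
 [  0.         337.55694189 194.89005991]
 [  0.           0.           1.        ]] [-0.02683403  0.          0.          0.          0.        ]
coupon_mid [([0.6738, -0.0424, 0.0101], 0.68)]
coupon_nose [([0.6743, -0.0435, 0.0049], 0.75), ([0.5491, -0.0941, 0.033], 0.49)]
```

Call:
{"op": "step_arm", "data": {
  "commands": [
    {"translation":[30,12,-5],"roll":0},
    {"translation":[30,12,-5],"roll":-0.05},
    {"translation":[30,12,-5],"roll":-0.05},
    {"translation":[30,12,-5],"roll":-0.05},
    {"translation":[30,12,-5],"roll":-0.04},
    {"translation":[30,12,-5],"roll":0},
    {"translation":[0,0,0],"roll":0},
    {"translation":[0,0,0],"roll":0}
  ],
  "fingers": 0.45
}}

```text
time: 2.12
tool_pos: [0.5819, 0.1864, 0.2292]
tool_rot: [3.142, 0.0, 1.764]
contact_force: [0.4, -0.2, -1.0]
opening: 0.0442
grip_force: 0.0
```

```bash
python3 - <<'E'
from cell import *
import cv2,numpy as np
c=get_calibration("wrist");im=read_camera("wrist"); cv2.imwrite("pics/w1.png",im[:,:,::-1])
np.save("w1cal.npy",c["world_from_camera"]);print(np.round(c["world_from_camera"],3))
for n in ["knob_grip","leaf_lip","backstop","seat"]:
    print(n,[([round(v,4) for v in d["at"]],round(d["confidence"],2)) for d in search_frame("wrist",n)[:2]])
s=observe();print(s["time"],s["tool_pos"],s["tool_rot"],s["opening"])
E
```

```text
[[ 0.981 -0.185 -0.053  0.568]
 [ 0.192  0.942  0.274  0.26 ]
 [-0.    -0.279  0.96   0.415]
 [ 0.     0.     0.     1.   ]]
knob_grip [([0.5959, 0.2183, 0.0285], 0.77), ([0.6608, -0.0366, 0.0047], 0.37)]
leaf_lip [([0.6575, 0.3068, 0.0412], 0.69)]
backstop [([0.6313, 0.2755, 0.0131], 0.93), ([0.6595, -0.0357, 0.0057], 0.69)]
seat [([0.6588, 0.2416, 0.0324], 0.96)]
2.3667 [0.58187243 0.18358649 0.2293705 ] [-3.14126702e+00  2.22639275e-04  1.75916491e+00] 0.0413896756827432
```

View pics/w1.png

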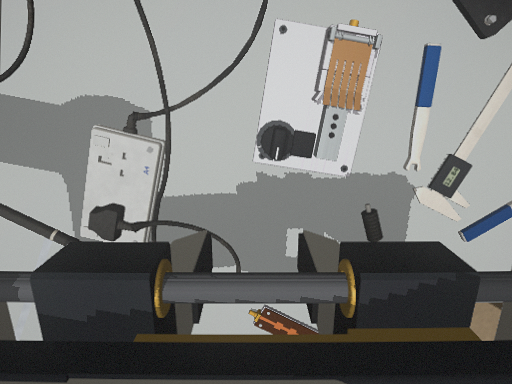

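View pics/w0.png

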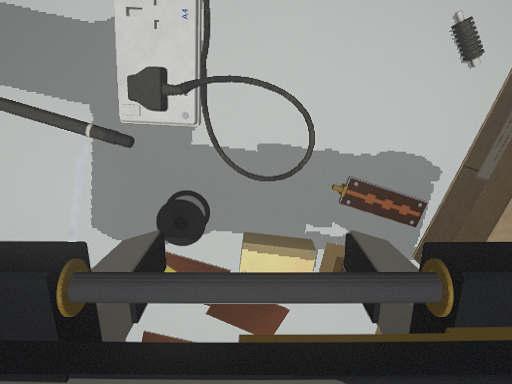

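w1 shows the fixture base with corners near (278,20), (382,36), (347,177) and (254,161), the knob at (277,140) and the leaf at (347,75). w0 shows the coupon from its connector at (337,188) to its plain end at (423,213), so it points about +x with a yaw near -16°. I'll crop both to read the corners.

```bash
python3 - <<'E'
import cv2,numpy as np
a=cv2.imread("pics/w1.png")[8:193,240:400]; b=cv2.imread("pics/w0.png")[165:240,325:440]
A=cv2.resize(a,None,fx=3,fy=3,interpolation=cv2.INTER_CUBIC);B=cv2.resize(b,None,fx=2.7,fy=2.7,interpolation=cv2.INTER_CUBIC)
C=np.zeros((555,480+B.shape[1],3),np.uint8);C[:,:480]=A;C[:B.shape[0],480:]=B
cv2.imwrite("pics/crop.png",C)
E
cat > geo.py <<'E'
import numpy as np,cv2
K=np.array([[337.55694189,0,254.60165691],[0,337.55694189,194.89005991],[0,0,1]]);D=np.array([-0.02683403,0,0,0,0])
def ray(T,px,z):
    u=cv2.undistortPoints(np.array(px,float).reshape(-1,1,2),K,D).reshape(-1,2)
    d=np.c_[u[:,0],-u[:,1],-np.ones(len(u))]@T[:3,:3].T
    o=T[:3,3]; return o+d*((np.asarray(z)-o[2])/d[:,2])[:,None]
def proj(T,P):
    p=(np.asarray(P)-T[:3,3])@T[:3,:3]; p=p*[1,-1,-1]
    return cv2.projectPoints(p,np.zeros(3),np.zeros(3),K,D)[0].reshape(-1,2)
def fit(T,px,P):
    """px pixels, P local points (m); fit planar pose [x,y,yaw]"""
    P=np.asarray(P,float); W=ray(T,px,P[:,2])[:,:2]; A=P[:,:2]
    a=A-A.mean(0); w=W-W.mean(0)
    th=np.arctan2((a[:,0]*w[:,1]-a[:,1]*w[:,0]).sum(),(a*w).sum())
    R=np.array([[np.cos(th),-np.sin(th)],[np.sin(th),np.cos(th)]])
    t=W.mean(0)-R@A.mean(0); r=W-(A@R.T+t)
    return t,th,r*1000
E
```

```text
(no output)
```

View pics/crop.png

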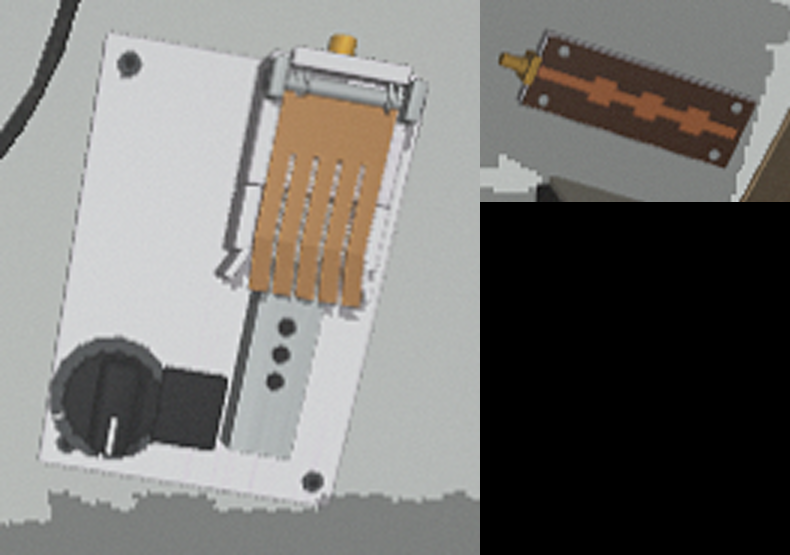

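The crop gives the base corners, the seat end, the pins and the leaf lip, as well as the four corners of the coupon's brown top. I'll fit both poses from these.

```bash
python3 - <<'E'
import numpy as np
from geo import *
T0=np.load("w0cal.npy");T1=np.load("w1cal.npy")
c=lambda L:[(240+(x+.5)/3-.5,8+(y+.5)/3-.5) for x,y in L]
px=c([(107,33),(40,460),(320,505),(250,290),(362,306),(228,447),(293,458),(287,327),(281,354),(275,381)])
P=np.array([(90,82,14),(-70,82,14),(-70,-38,14),(9,20,50),(9,-20,50),(-50,12,34),(-50,-12,34),(-2,0,34),(-12,0,34),(-22,0,34)])/1e3
t,th,r=fit(T1,px,P);print(t,np.degrees(th));print(np.round(r,1))
R=np.array([[np.cos(th),-np.sin(th)],[np.sin(th),np.cos(th)]])
for n,p in [("knob",(-.040,.058)),("grip home",(-.03,0)),("grip pre",(-.125,0))]: print(n,np.round(t+R@p,4))
b=[(547,37),(757,102),(727,167),(521,101)]
q=[(325+(x-480+.5)/2.7-.5,165+(y+.5)/2.7-.5) for x,y in b]
t,th,r=fit(T0,q,np.array([(-50,17,8),(50,17,8),(50,-17,8),(-50,-17,8)])/1e3);print("coupon",t,np.degrees(th),np.round(r,1))
print("grip",t-.024*np.array([np.cos(th),np.sin(th)]))
E
```

```text
[0.65884814 0.25925026] 91.81992010062628
[[-0.2 -1.6]
 [ 0.8  0.5]
 [-3.9  0.5]
 [ 0.7 -0.7]
 [ 0.8  0.5]
 [-0.   0.6]
 [ 1.4  0.6]
 [ 0.2 -0.2]
 [ 0.1 -0.1]
 [ 0.1 -0.2]]
knob [0.6021 0.2174]
grip home [0.6598 0.2293]
grip pre [0.6628 0.1343]
coupon [ 0.6771018 -0.0437218] -17.526247704341422 [[-0.2 -2. ]
 [-0.9 -0.9]
 [ 0.2  1.1]
 [ 0.9  1.8]]
grip [ 0.6542159  -0.03649437]
```

Call:
{"op": "step_arm", "data": {
  "commands": [
    {"translation":[0,0,20],"roll":0.08},
    {"translation":[0,0,20],"roll":0.077},
    {"translation":[17,10,20],"roll":0},
    {"translation":[17,10,20],"roll":0},
    {"translation":[0,0,20],"roll":0},
    {"translation":[0,0,15],"roll":0},
    {"translation":[0,0,0],"roll":0},
    {"translation":[0,0,0],"roll":0}
  ]
}}

```text
time: 3.03
tool_pos: [0.6005, 0.2185, 0.1141]
tool_rot: [-3.14, 0.0, 1.603]
contact_force: [0.8, -0.7, 0.1]
opening: 0.0415
grip_force: 0.0
```

```bash
python3 - <<'E'
from cell import *
import cv2,numpy as np
c=get_calibration("wrist");im=read_camera("wrist"); cv2.imwrite("pics/w2.png",cv2.resize(im[:,:,::-1],(800,600)))
np.save("w2cal.npy",c["world_from_camera"])
print("knob",[([round(v,4) for v in d["at"]],round(d["confidence"],2)) for d in search_frame("wrist","knob_grip")[:2]])
s=observe();print(s["time"],s["tool_pos"],s["tool_rot"],s["opening"])
from geo import *
print(proj(c["world_from_camera"],[[.6021,.2174,.049],[.6021,.2174,.026]])*800/512)
E
```

```text
knob [([0.5982, 0.2202, 0.0215], 0.66)]
3.1333 [0.60168731 0.21899077 0.1159672 ] [ 3.13927070e+00 -4.22266461e-04  1.60281121e+00] 0.04134169408457375
[[400.74337538 311.28655863]
 [400.59299339 298.85981759]]
```

View pics/w2.png

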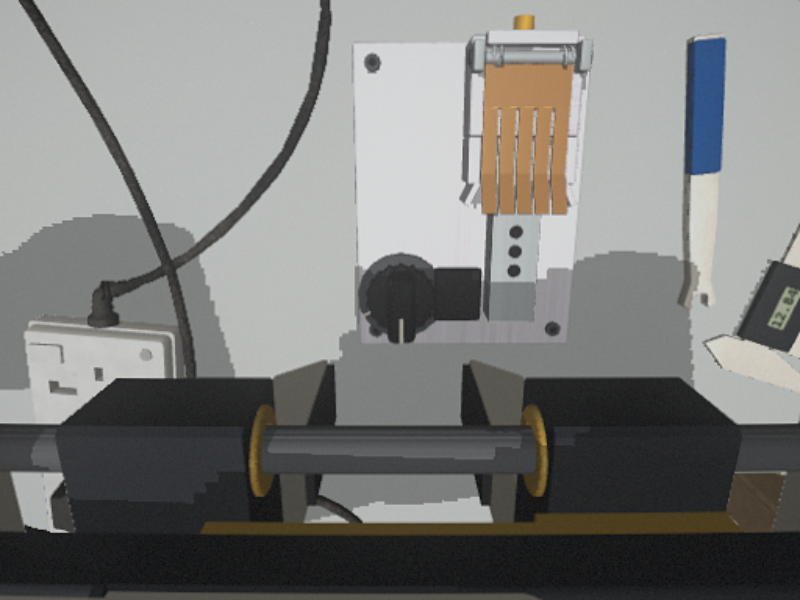

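w2 shows the bar of the knob centred between the fingers at about (402,300), as predicted. I'll descend, and refine the fixture fit from this view.

Call:
{"op": "step_arm", "data": {
  "commands": [
    {"translation":[-1,0,20],"roll":0},
    {"translation":[0,0,20],"roll":0},
    {"translation":[0,0,20],"roll":0},
    {"translation":[0,0,15],"roll":0},
    {"translation":[0,0,10],"roll":0},
    {"translation":[0,0,0],"roll":0},
    {"translation":[0,0,0],"roll":0}
  ]
}}

```text
time: 3.72
tool_pos: [0.6014, 0.2184, 0.0304]
tool_rot: [3.14, -0.0, 1.604]
contact_force: [-0.9, 0.0, 0.9]
opening: 0.0412
grip_force: 0.0
```

Call:
{"op": "step_arm", "data": {
  "commands": [
    {"translation":[0,0,0],"roll":0},
    {"translation":[0,0,0],"roll":0},
    {"translation":[0,0,0],"roll":0},
    {"translation":[0,0,0],"roll":0},
    {"translation":[0,0,0],"roll":0}
  ],
  "fingers": 0.0,
  "grip_force": 40
}}

```text
time: 4.13
tool_pos: [0.6011, 0.2185, 0.0299]
tool_rot: [3.141, -0.0, 1.604]
contact_force: [-0.8, -0.8, -0.1]
opening: 0.0124
grip_force: 0.0
```

```bash
python3 - <<'E'
from cell import *
from geo import *
T=np.load("w2cal.npy"); s=512/800
px=(np.array([(354,42),(357,342),(567,343),(482,213),(567,213),(486,320),(534,320),(516,232),(515,251),(514,270)])+.5)*s-.5
P=np.array([(90,82,14),(-70,82,14),(-70,-38,14),(9,20,50),(9,-20,50),(-50,12,34),(-50,-12,34),(-2,0,34),(-12,0,34),(-22,0,34)])/1e3
for w in (list(range(10)),[0,1,3,4,5,6,7,8,9],[3,4,5,6,7,8,9]):
    t,th,r=fit(T,px[w],P[w]);print(t,np.degrees(th));
    print(np.round(r,1).tolist())
E
```

```text
[0.65882751 0.25929656] 91.65243200456526
[[0.3, -1.2], [-1.1, 0.6], [0.3, 0.5], [-0.1, -0.3], [0.0, -0.1], [-0.8, 0.7], [0.7, 0.8], [0.1, -0.5], [0.2, -0.3], [0.3, -0.2]]
[0.65881201 0.25921529] 91.56380680435109
[[0.2, -1.2], [-0.9, 0.6], [-0.1, -0.3], [0.0, 0.0], [-0.7, 0.7], [0.8, 0.9], [0.1, -0.5], [0.2, -0.2], [0.4, -0.1]]
[0.65888478 0.25930634] 91.68761759483131
[[-0.1, -0.3], [-0.0, -0.1], [-0.9, 0.7], [0.6, 0.8], [0.0, -0.5], [0.1, -0.3], [0.3, -0.2]]
```

Call:
{"op": "step_arm", "data": {
  "commands": [
    {"translation":[0,0,0],"roll":0},
    {"translation":[0,0,0],"roll":0},
    {"translation":[0,0,0],"roll":0}
  ]
}}

```text
time: 4.38
tool_pos: [0.6009, 0.2185, 0.0294]
tool_rot: [3.142, 0.0, 1.604]
contact_force: [0.6, -1.0, -0.7]
opening: 0.0005
grip_force: 0.0
```

The fingers shut on nothing, so I'll look.

```bash
python3 - <<'E'
from cell import *
import cv2,numpy as np
im=read_camera("wrist");c=get_calibration("wrist");np.save("w3cal.npy",c["world_from_camera"])
sc=read_camera("scene")[190:290,120:250]; sd=read_camera("side")[200:290,170:265]
C=np.zeros((600,800,3),np.uint8)
C[:300,:400]=cv2.resize(im,(400,300)); C[:308,400:800]=cv2.resize(sc,(400,308)); C[308:600,0:308]=cv2.resize(sd,(308,292))
cv2.imwrite("pics/c3.png",C[:,:,::-1])
print([([round(v,4) for v in d["at"]],round(d["confidence"],2)) for n in("scene","side","wrist") for d in search_frame(n,"knob_grip")[:1]])
from geo import *
T=c["world_from_camera"]
print(np.array(observe()["tool_pos"]),np.round(proj(T,[[.601,.2185,.03],[.601,.2185,.049]])*400/512))
E
```

```text
[([0.5949, 0.2307, 0.0308], 0.49), ([0.5964, 0.2281, 0.0261], 0.75), ([0.5963, 0.2286, 0.0216], 0.97)]
[0.60086746 0.21846228 0.02940196] [[199. 179.]
 [199. 190.]]
```

View pics/c3.png

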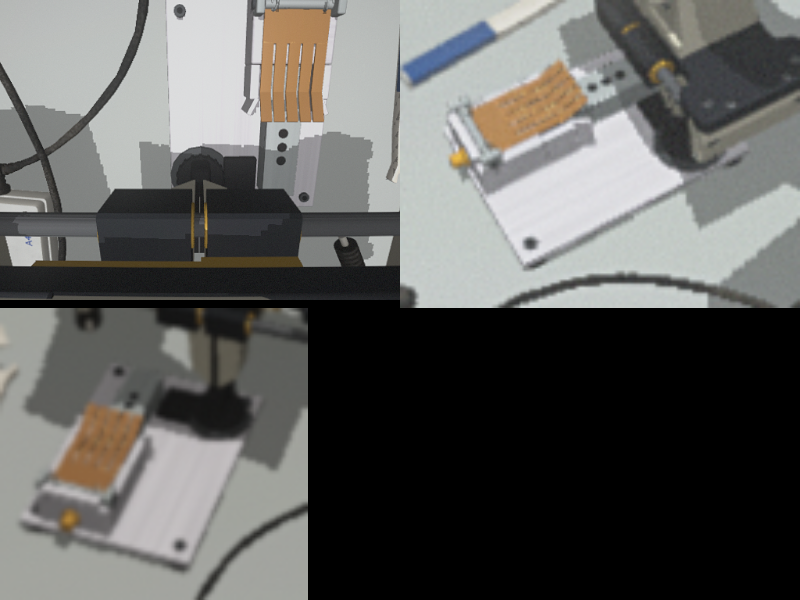

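c3 shows the closed fingers at (199,190) right over the knob, with the disc at (198,165) in the wrist quarter. In the wrist views the visible finger ends lie about 26 mm above the reported TCP, so they probably closed above the bar. I'll probe down gently to confirm the offset.

Call:
{"op": "step_arm", "data": {
  "commands": [
    {"translation":[0,0,2],"roll":0},
    {"translation":[0,0,2],"roll":0},
    {"translation":[0,0,1],"roll":0},
    {"translation":[0,0,1],"roll":0},
    {"translation":[0,0,1],"roll":0},
    {"translation":[0,0,0],"roll":0}
  ]
}}

```text
time: 5.18
tool_pos: [0.6007, 0.2184, 0.0222]
tool_rot: [-3.141, 0.0, 1.604]
contact_force: [-0.3, 0.6, -0.5]
opening: 0.0001
grip_force: 0.0
```

Call:
{"op": "step_arm", "data": {
  "commands": [
    {"translation":[0,0,1],"roll":0},
    {"translation":[0,0,1],"roll":0},
    {"translation":[0,0,1],"roll":0},
    {"translation":[0,0,0],"roll":0}
  ]
}}

```text
time: 5.52
tool_pos: [0.6011, 0.2185, 0.0219]
tool_rot: [3.14, -0.0, 1.604]
contact_force: [-5.0, -2.2, 14.8]
opening: 0.0005
grip_force: 7.4
```

Contact came at a reported z of 0.022, so the true finger ends are 27 mm above the reported TCP. I'll open, descend to a true tip height of about 31 mm and grip.

Call:
{"op": "step_arm", "data": {
  "commands": [
    {"translation":[0,0,-12],"roll":0},
    {"translation":[0,0,0],"roll":0},
    {"translation":[0,0,0],"roll":0},
    {"translation":[0,0,0],"roll":0},
    {"translation":[0,0,0],"roll":0},
    {"translation":[0,0,0],"roll":0},
    {"translation":[0,0,0],"roll":0},
    {"translation":[0,0,9],"roll":0},
    {"translation":[0,0,9],"roll":0},
    {"translation":[0,0,9],"roll":0},
    {"translation":[0,0,0],"roll":0}
  ],
  "fingers": 0.45
}}

```text
time: 6.43
tool_pos: [0.599, 0.218, 0.0014]
tool_rot: [-3.137, 0.001, 1.604]
contact_force: [-1.0, 0.3, -0.1]
opening: 0.0412
grip_force: 0.0
```

Call:
{"op": "step_arm", "data": {
  "commands": [
    {"translation":[0,0,0],"roll":0},
    {"translation":[0,0,0],"roll":0},
    {"translation":[0,0,0],"roll":0},
    {"translation":[0,0,0],"roll":0},
    {"translation":[0,0,0],"roll":0},
    {"translation":[0,0,0],"roll":0}
  ],
  "fingers": 0.0,
  "grip_force": 40
}}

```text
time: 6.93
tool_pos: [0.6018, 0.2186, 0.005]
tool_rot: [3.139, -0.0, 1.604]
contact_force: [2.7, 0.6, -0.5]
opening: 0.0135
grip_force: 40.0
```

Call:
{"op": "step_arm", "data": {
  "commands": [
    {"translation":[0,0,0],"roll":0.1},
    {"translation":[0,0,0],"roll":0.1},
    {"translation":[0,0,0],"roll":0.1},
    {"translation":[0,0,0],"roll":0.1},
    {"translation":[0,0,0],"roll":0.1},
    {"translation":[0,0,0],"roll":0.1},
    {"translation":[0,0,0],"roll":0.1},
    {"translation":[0,0,0],"roll":0.1},
    {"translation":[0,0,0],"roll":0.1},
    {"translation":[0,0,0],"roll":0.1},
    {"translation":[0,0,0],"roll":0.08},
    {"translation":[0,0,0],"roll":0},
    {"translation":[0,0,0],"roll":0}
  ]
}}

```text
time: 8.02
tool_pos: [0.6032, 0.2178, 0.005]
tool_rot: [3.139, -0.004, 0.523]
contact_force: [7.9, -2.1, -3.0]
opening: 0.0135
grip_force: 40.0
```

Call:
{"op": "step_arm", "data": {
  "commands": [
    {"translation":[0,0,0],"roll":0},
    {"translation":[0,0,0],"roll":0},
    {"translation":[0,0,0],"roll":0},
    {"translation":[0,0,-20],"roll":0},
    {"translation":[0,0,-35],"roll":0},
    {"translation":[0,0,-35],"roll":0},
    {"translation":[0,0,-35],"roll":0},
    {"translation":[0,0,0],"roll":0}
  ],
  "fingers": 0.45
}}

```text
time: 8.68
tool_pos: [0.6044, 0.2197, 0.1377]
tool_rot: [3.138, -0.012, 0.524]
contact_force: [1.8, 0.1, 1.0]
opening: 0.0412
grip_force: 0.0
```

```bash
python3 - <<'E'
from cell import *
import cv2,numpy as np
im=read_camera("wrist");np.save("w4cal.npy",get_calibration("wrist")["world_from_camera"])
cv2.imwrite("pics/w4.png",im[:,:,::-1])
s=observe();print(s["time"],s["tool_pos"],s["tool_rot"],s["qpos"])
E
```

```text
8.7333 [0.60298801 0.21929068 0.13418627] [ 3.13926685 -0.00826062  0.52414384] [2.29353251e-01 6.02602425e-01 1.27906165e+00 1.83828603e-04
 1.25134858e+00 1.27595837e+00]
```

View pics/w4.png

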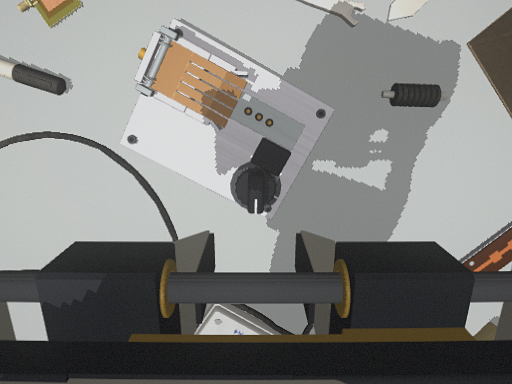

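w4 shows the knob bar turned to its stop, with the tool still aligned with it, at about (255,190). The pins stand out brass at (248,112) to (270,122). Next is the coupon.

Call:
{"op": "step_arm", "data": {
  "commands": [
    {"translation":[0,0,0],"roll":0.12},
    {"translation":[0,0,0],"roll":0.12},
    {"translation":[0,0,0],"roll":0.12},
    {"translation":[0,0,0],"roll":0.12},
    {"translation":[0,0,0],"roll":0.12},
    {"translation":[0,0,0],"roll":0.12},
    {"translation":[0,0,0],"roll":0.11},
    {"translation":[16,29,0],"roll":0},
    {"translation":[16,29,0],"roll":0},
    {"translation":[16,29,0],"roll":0},
    {"translation":[16,29,0],"roll":0},
    {"translation":[16,29,0],"roll":0},
    {"translation":[16,29,0],"roll":0},
    {"translation":[15,28,0],"roll":0},
    {"translation":[15,27,0],"roll":0},
    {"translation":[0,0,0],"roll":0},
    {"translation":[0,0,0],"roll":0}
  ],
  "fingers": 0.6
}}

```text
time: 10.15
tool_pos: [0.6511, -0.0394, 0.1278]
tool_rot: [3.141, 0.003, -0.309]
contact_force: [-0.6, 1.7, 0.2]
opening: 0.0554
grip_force: 0.0
```

```bash
python3 - <<'E'
from cell import *
from geo import *
T=get_calibration("wrist")["world_from_camera"]
im=read_camera("wrist");np.save("w5cal.npy",T)
cv2.imwrite("pics/w5.png",cv2.resize(im[40:340,80:432,::-1],None,fx=2,fy=2,interpolation=cv2.INTER_CUBIC))
s=observe();print(s["time"],s["tool_pos"],s["tool_rot"],s["qpos"])
E
```

```text
10.2 [ 0.65109816 -0.03790295  0.12804989] [-3.14143332e+00  2.68787299e-03 -3.07380663e-01] [-1.75831955e-01  6.34280755e-01  1.23826717e+00  5.34239968e-04
  1.27168852e+00  1.70218715e+00]
```

View pics/w5.png

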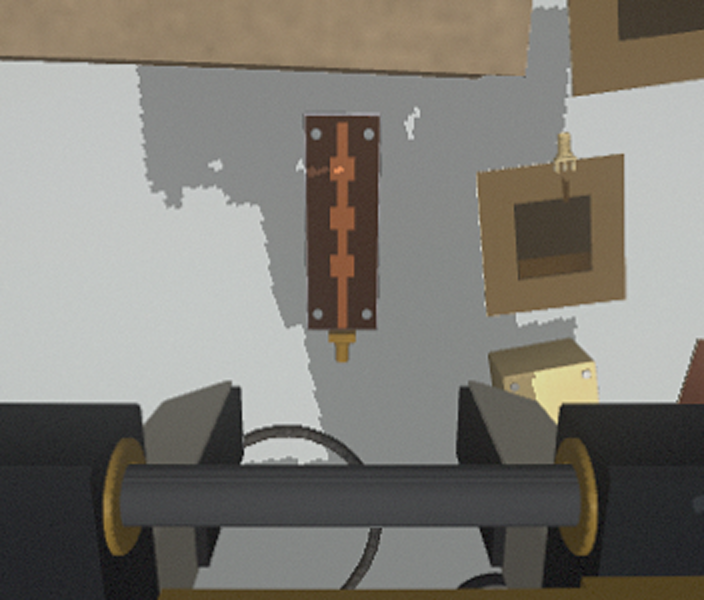

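w5 shows the coupon straight ahead, its top corners at crop (305,116), (380,116), (377,329) and (308,329), with the connector toward the fingers.

```bash
python3 - <<'E'
from geo import *
T=np.load("w5cal.npy")
px=(np.array([(305,116),(380,116),(308,329),(377,329)])+.5)/2-.5+[80,40]
t,th,r=fit(T,px,np.array([(50,17,8),(50,-17,8),(-50,17,8),(-50,-17,8)])/1e3);print(t,th,np.round(r,1).tolist())
g=t-.024*np.array([np.cos(th),np.sin(th)]); d=g-[.6511,-.0379];a=-.3074
print(g, d@[np.cos(a),np.sin(a)]*1e3, d@[np.sin(a),-np.cos(a)]*1e3, "roll",a-th)
E
```

```text
[ 0.67669665 -0.04410461] -0.31140214557770535 [[-1.4, -0.2], [-1.0, 1.0], [1.0, -0.9], [1.4, 0.2]]
[ 0.65385093 -0.03675116] 2.2743631103778004 -1.927365228404628 roll 0.0040021455777053405
```

Call:
{"op": "step_arm", "data": {
  "commands": [
    {"translation":[2,-2,30],"roll":0},
    {"translation":[0,0,30],"roll":0},
    {"translation":[0,0,30],"roll":0},
    {"translation":[0,0,25],"roll":0},
    {"translation":[0,0,18],"roll":0},
    {"translation":[0,0,10],"roll":0},
    {"translation":[0,0,0],"roll":0},
    {"translation":[0,0,0],"roll":0},
    {"translation":[0,0,0],"roll":0}
  ]
}}

```text
time: 10.95
tool_pos: [0.6555, -0.0361, -0.0121]
tool_rot: [-3.141, -0.002, -0.305]
contact_force: [-0.6, -0.1, 0.1]
opening: 0.055
grip_force: 0.0
```

Call:
{"op": "step_arm", "data": {
  "commands": [
    {"translation":[0,0,6],"roll":0},
    {"translation":[0,0,5],"roll":0},
    {"translation":[0,0,0],"roll":0},
    {"translation":[0,0,0],"roll":0}
  ]
}}

```text
time: 11.28
tool_pos: [0.6543, -0.0366, -0.0247]
tool_rot: [3.142, 0.0, -0.306]
contact_force: [0.6, 0.9, -0.6]
opening: 0.0554
grip_force: 0.0
```

Call:
{"op": "step_arm", "data": {
  "commands": [
    {"translation":[0,0,0],"roll":0},
    {"translation":[0,0,0],"roll":0},
    {"translation":[0,0,0],"roll":0},
    {"translation":[0,0,0],"roll":0},
    {"translation":[0,0,0],"roll":0}
  ],
  "fingers": 0.0,
  "grip_force": 30
}}

```text
time: 11.7
tool_pos: [0.6546, -0.0366, -0.0244]
tool_rot: [-3.142, -0.0, -0.306]
contact_force: [0.5, 0.3, -0.0]
opening: 0.033
grip_force: 30.0
```

The coupon is held at 33 mm opening. I'll lift it, back away from the box, and turn it to the fixture's heading.

Call:
{"op": "step_arm", "data": {
  "commands": [
    {"translation":[0,0,-15],"roll":0},
    {"translation":[0,0,-30],"roll":0},
    {"translation":[0,0,-30],"roll":0},
    {"translation":[-10,0,-30],"roll":0},
    {"translation":[-25,0,-25],"roll":0},
    {"translation":[-25,0,0],"roll":0},
    {"translation":[0,0,0],"roll":-0.12},
    {"translation":[0,0,0],"roll":-0.12},
    {"translation":[0,0,0],"roll":-0.12},
    {"translation":[0,0,0],"roll":-0.12},
    {"translation":[0,0,0],"roll":-0.12},
    {"translation":[0,0,0],"roll":-0.12},
    {"translation":[0,0,0],"roll":-0.12},
    {"translation":[0,0,0],"roll":-0.12},
    {"translation":[0,0,0],"roll":-0.12},
    {"translation":[0,0,0],"roll":-0.12},
    {"translation":[0,0,0],"roll":-0.12},
    {"translation":[0,0,0],"roll":-0.12},
    {"translation":[0,0,0],"roll":-0.12},
    {"translation":[0,0,0],"roll":-0.12}
  ],
  "grip_force": 50
}}

```text
time: 13.37
tool_pos: [0.5971, -0.0185, 0.1053]
tool_rot: [-3.141, 0.0, 1.38]
contact_force: [-0.1, 0.5, -0.6]
opening: 0.0322
grip_force: 50.0
```

Call:
{"op": "step_arm", "data": {
  "commands": [
    {"translation":[0,0,0],"roll":-0.12},
    {"translation":[0,0,0],"roll":-0.106},
    {"translation":[0,0,0],"roll":0},
    {"translation":[0,0,0],"roll":0}
  ]
}}

```text
time: 13.7
tool_pos: [0.5971, -0.0184, 0.1054]
tool_rot: [-3.141, -0.0, 1.597]
contact_force: [0.2, -0.3, -1.0]
opening: 0.032
grip_force: 50.0
```

Call:
{"op": "step_arm", "data": {
  "commands": [
    {"translation":[31,11.5,0],"roll":0.003},
    {"translation":[31,11.5,0],"roll":0},
    {"translation":[31,11.5,0],"roll":0},
    {"translation":[31,11.5,0],"roll":0},
    {"translation":[31,11.5,0],"roll":0},
    {"translation":[31,11.5,15],"roll":0},
    {"translation":[0,0,25],"roll":0},
    {"translation":[0,0,20],"roll":0},
    {"translation":[0,0,15],"roll":0},
    {"translation":[0,0,0],"roll":0},
    {"translation":[0,0,0],"roll":0},
    {"translation":[0,0,0],"roll":0}
  ]
}}

```text
time: 14.7
tool_pos: [0.6621, 0.1693, 0.0317]
tool_rot: [3.14, -0.0, 1.595]
contact_force: [0.5, 0.4, -1.2]
opening: 0.0321
grip_force: 50.0
```

```bash
python3 - <<'E'
from cell import *
from geo import *
s=observe();T=get_calibration("wrist")["world_from_camera"];im=read_camera("wrist");np.save("w6cal.npy",T)
cv2.imwrite("pics/w6.png",cv2.resize(im[0:240,150:430,::-1],None,fx=2.5,fy=2.5,interpolation=cv2.INTER_CUBIC))
print(s["time"],s["tool_pos"],s["tool_rot"],s["contact_force"],s["opening"])
for n in("coupon_nose","coupon_mid"): print([([round(v,4) for v in d["at"]],round(d["confidence"],2)) for d in search_frame("wrist",n)[:1]])
E
```

```text
14.7 [0.66212475 0.16925541 0.03168264] [ 3.13969856e+00 -2.31894234e-04  1.59519548e+00] [ 0.51565289  0.43287858 -1.16585402] 0.03213394127168993
[([0.6613, 0.2047, 0.0638], 0.78)]
[([0.6593, 0.205, 0.0635], 0.56)]
```

View pics/w6.png

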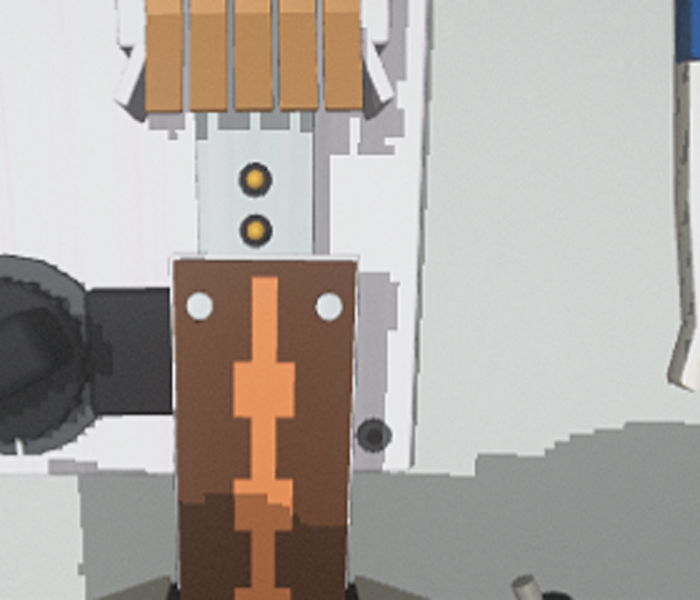

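w6 shows the coupon held flat and aligned. Its nose corners are at (173,260) and (357,261), its copper line runs from (264,280) to (263,595), two pins are at (255,179) and (255,230), and the lip is at (146..365,110). I'll compute the nose offset from the seat line.

```bash
python3 - <<'E'
from geo import *
T=np.load("w6cal.npy"); f=lambda L:(np.array(L,float)+.5)/2.5-.5+[150,0]
P=ray(T,f([(255,179),(255,230),(146,110),(365,110),(198,250),(313,250),(146,110),(365,110)]),np.array([37.5,37.5,50,50,34,34,49,49])/1e3)
o=np.array([.6588,.2593]);th=1.5996;R=np.array([[np.cos(th),-np.sin(th)],[np.sin(th),np.cos(th)]])
print("fixture pts (expect -2,0/-12,0/9,20/9,-20/y12/y-12)\n",np.round((P[:,:2]-o)@R*1e3,1))
for z in(.062,.064,.066):
    C=ray(T,f([(173,260),(357,261),(264,280),(263,590)]),z); print(z,np.round((C[:,:2]-o)@R*1e3,1).tolist(), np.linalg.norm(C[0]-C[1]))
    d=C[2]-C[3];print("line yaw",np.arctan2(d[1],d[0]))
t=np.array([.66212,.16926]);print("tcp in fixture",(t-o)@R*1e3)
E
```

```text
fixture pts (expect -2,0/-12,0/9,20/9,-20/y12/y-12)
 [[ -2.3   0.2]
 [-12.2   0.2]
 [  8.9  20.1]
 [  8.8 -20.2]
 [-16.2  12.3]
 [-16.3 -11.9]
 [  9.1  20.2]
 [  8.9 -20.3]]
0.062 [[-17.7, 14.7], [-18.0, -18.1], [-21.2, -1.5], [-81.2, -1.1]] 0.032840917685136646
line yaw 1.5928314847131273
0.064 [[-17.6, 14.5], [-17.9, -17.9], [-21.1, -1.5], [-80.4, -1.1]] 0.03241889087503959
line yaw 1.5928314847131284
0.066 [[-17.6, 14.3], [-17.9, -17.7], [-21.1, -1.5], [-79.5, -1.1]] 0.03199686406494253
line yaw 1.5928314847131277
tcp in fixture [-90.09826664  -0.72549874]
```

Call:
{"op": "step_arm", "data": {
  "commands": [
    {"translation":[8,-1.2,0],"roll":-0.006},
    {"translation":[0,0,10],"roll":0},
    {"translation":[0,0,8],"roll":0},
    {"translation":[0,0,0],"roll":0},
    {"translation":[0,0,1],"roll":0},
    {"translation":[0,0,0],"roll":0}
  ]
}}

```text
time: 15.35
tool_pos: [0.6596, 0.1773, 0.0111]
tool_rot: [-3.141, -0.0, 1.603]
contact_force: [-1.6, 0.8, 1.0]
opening: 0.0324
grip_force: 50.0
```

Call:
{"op": "step_arm", "data": {
  "commands": [
    {"translation":[0,0,1],"roll":0},
    {"translation":[0,0,0],"roll":0},
    {"translation":[0,0,0],"roll":0}
  ]
}}

```text
time: 15.6
tool_pos: [0.66, 0.1772, 0.0107]
tool_rot: [3.141, -0.0, 1.603]
contact_force: [-0.7, 0.7, 1.7]
opening: 0.0324
grip_force: 50.0
```

Call:
{"op": "step_arm", "data": {
  "commands": [
    {"translation":[0,0,1],"roll":0},
    {"translation":[0,0,0],"roll":0},
    {"translation":[0,0,0],"roll":0}
  ]
}}

```text
time: 15.85
tool_pos: [0.6601, 0.1772, 0.0096]
tool_rot: [3.141, -0.0, 1.603]
contact_force: [-0.5, 0.2, 0.9]
opening: 0.0322
grip_force: 50.0
```

Call:
{"op": "step_arm", "data": {
  "commands": [
    {"translation":[0,0,1],"roll":0},
    {"translation":[0,0,0],"roll":0},
    {"translation":[0,0,0],"roll":0}
  ]
}}

```text
time: 16.1
tool_pos: [0.66, 0.1772, 0.0085]
tool_rot: [3.141, 0.0, 1.603]
contact_force: [-0.5, -0.5, 2.0]
opening: 0.0324
grip_force: 50.0
```

Call:
{"op": "step_arm", "data": {
  "commands": [
    {"translation":[0,0,1],"roll":0},
    {"translation":[0,0,0],"roll":0},
    {"translation":[0,0,0],"roll":0}
  ]
}}

```text
time: 16.35
tool_pos: [0.6601, 0.1772, 0.0077]
tool_rot: [3.141, 0.0, 1.603]
contact_force: [-0.7, 0.4, 3.4]
opening: 0.0321
grip_force: 50.0
```

Call:
{"op": "step_arm", "data": {
  "commands": [
    {"translation":[0,0,1],"roll":0},
    {"translation":[0,0,0],"roll":0},
    {"translation":[0,0,0],"roll":0}
  ]
}}

```text
time: 16.6
tool_pos: [0.6602, 0.1772, 0.007]
tool_rot: [3.141, 0.0, 1.603]
contact_force: [-1.6, -2.1, 6.2]
opening: 0.0322
grip_force: 50.0
```

Call:
{"op": "step_arm", "data": {
  "commands": [
    {"translation":[0,0,1],"roll":0},
    {"translation":[0,0,0],"roll":0},
    {"translation":[0,0,0],"roll":0}
  ]
}}

```text
time: 16.85
tool_pos: [0.6602, 0.1771, 0.0064]
tool_rot: [3.141, 0.0, 1.603]
contact_force: [-3.1, -1.7, 8.5]
opening: 0.0323
grip_force: 50.0
```

Call:
{"op": "step_arm", "data": {
  "commands": [
    {"translation":[0,0,-2],"roll":0},
    {"translation":[5,0,0],"roll":0},
    {"translation":[6,0,0],"roll":0},
    {"translation":[6,0,0],"roll":0},
    {"translation":[6,0,0],"roll":0},
    {"translation":[3,0,0],"roll":0},
    {"translation":[0,0,0],"roll":0},
    {"translation":[0,0,0],"roll":0}
  ]
}}

```text
time: 17.52
tool_pos: [0.6607, 0.203, 0.0092]
tool_rot: [3.138, 0.001, 1.603]
contact_force: [0.0, -3.4, 10.3]
opening: 0.0321
grip_force: 50.0
```

Call:
{"op": "step_arm", "data": {
  "commands": [
    {"translation":[0,0,-0.5],"roll":0},
    {"translation":[0,0,0],"roll":0},
    {"translation":[0,0,0],"roll":0},
    {"translation":[0,0,0],"roll":0}
  ]
}}

```text
time: 17.85
tool_pos: [0.6606, 0.2031, 0.0092]
tool_rot: [3.138, 0.0, 1.603]
contact_force: [-0.1, -1.9, 8.1]
opening: 0.0322
grip_force: 50.0
```

```bash
python3 - <<'E'
from cell import *
import numpy as np
s=observe();print(s["tool_pos"],s["contact_force"],s["torque"])
for c in("wrist","scene","side"):
    im=read_camera(c); np.save(f"im7_{c}.npy",im)
    for n in("coupon_nose","leaf_lip"): print(c,n,[([round(v,4) for v in d["at"]],round(d["confidence"],2)) for d in search_frame(c,n)[:1]])
s=observe();print(s["tool_pos"],s["contact_force"],s["torque"])
E
```

```text
[0.66061877 0.20312344 0.00923884] [-0.07145108 -1.94715594  8.05329332] [-0.38572415 -0.12199116 -0.03133694]
wrist coupon_nose [([0.662, 0.2354, 0.0415], 0.83)]
wrist leaf_lip [([0.6589, 0.2941, 0.0404], 0.56)]
scene coupon_nose [([0.6565, 0.242, 0.0449], 0.6)]
scene leaf_lip [([0.6587, 0.2975, 0.0393], 0.87)]
side coupon_nose []
side leaf_lip [([0.6593, 0.3026, 0.0444], 0.94)]
[0.6606099  0.20311258 0.0092536 ] [ 0.87169354 -3.69841999  8.63781923] [-0.41518297 -0.17585937 -0.04552509]
```

Call:
{"op": "step_arm", "data": {
  "commands": [
    {"translation":[0,0,-1],"roll":0},
    {"translation":[0,0,0],"roll":0},
    {"translation":[0,0,0],"roll":0}
  ]
}}

```text
time: 18.55
tool_pos: [0.6599, 0.2034, 0.0093]
tool_rot: [3.14, -0.0, 1.603]
contact_force: [2.8, -0.6, 4.9]
opening: 0.032
grip_force: 50.0
```

Call:
{"op": "step_arm", "data": {
  "commands": [
    {"translation":[0,0,-1],"roll":0},
    {"translation":[0,0,0],"roll":0},
    {"translation":[0,0,0],"roll":0}
  ]
}}

```text
time: 18.8
tool_pos: [0.659, 0.2034, 0.0096]
tool_rot: [-3.141, -0.0, 1.603]
contact_force: [1.6, 0.4, 2.7]
opening: 0.0325
grip_force: 50.0
```

The coupon is slightly nose-up in the grip after that press. I'll advance a little so the leaf engages, with a softer grip so it can level.

Call:
{"op": "step_arm", "data": {
  "commands": [
    {"translation":[3,0,0],"roll":0},
    {"translation":[3,0,0],"roll":0},
    {"translation":[3,0,0],"roll":0},
    {"translation":[0,0,0],"roll":0},
    {"translation":[0,0,0],"roll":0}
  ],
  "grip_force": 18
}}

```text
time: 19.22
tool_pos: [0.6583, 0.2126, 0.0096]
tool_rot: [-3.141, -0.0, 1.603]
contact_force: [0.2, -2.2, 1.3]
opening: 0.0335
grip_force: 18.0
```

```bash
python3 - <<'E'
from cell import *
import numpy as np
s=observe();print(s["tool_pos"],s["contact_force"],s["torque"],s["opening"])
for c in("wrist","scene","side"):
    im=read_camera(c); np.save(f"im8_{c}.npy",im)
    for n in("coupon_nose","leaf_lip","coupon_mid"): print(c,n,[([round(v,4) for v in d["at"]],round(d["confidence"],2)) for d in search_frame(c,n)[:1]])
E
```

```text
[0.65830651 0.21258444 0.00959197] [ 0.15193877 -2.2193876   1.27596224] [-0.29056624  0.03367437  0.04740701] 0.033492306361923393
wrist coupon_nose []
wrist leaf_lip [([0.6577, 0.3007, 0.0428], 0.85)]
wrist coupon_mid [([0.6548, 0.239, 0.0452], 0.6)]
scene coupon_nose [([0.649, 0.2468, 0.0449], 0.59)]
scene leaf_lip [([0.6599, 0.3005, 0.0416], 0.69)]
scene coupon_mid [([0.6531, 0.2449, 0.0393], 0.87)]
side coupon_nose [([0.6602, 0.229, 0.0423], 0.72)]
side leaf_lip [([0.6596, 0.3037, 0.0429], 0.69)]
side coupon_mid [([0.663, 0.2321, 0.0415], 0.84)]
```

```bash
python3 - <<'E'
import numpy as np,cv2
from cell import get_calibration
from geo import *
T=get_calibration("wrist")["world_from_camera"]
o=np.array([.6588,.2593]);th=1.5996;R=np.array([[np.cos(th),-np.sin(th)],[np.sin(th),np.cos(th)]])
W=lambda x,y,z:[*(o+R@[x/1e3,y/1e3]),z/1e3]
for z in(50,55,60): print(z,np.round(proj(T,[W(9,20,z),W(9,-20,z),W(27,20,z-8),W(27,-20,z-8)]),1).tolist())
im=np.load("im8_wrist.npy"); h=cv2.cvtColor(im,cv2.COLOR_RGB2HSV)
m=((h[...,0]>8)&(h[...,0]<18)&(h[...,1]>90)&(h[...,2]>110))
for r in range(90,170,5):
    c=np.where(m[r,180:340])[0]
    if len(c): print(r,c.min()+180,c.max()+180,len(c))
for r in range(130,215,5): print(r,im[r,262:266].mean(0).round(), im[r,285:288].mean(0).round())
E
```

```text
50 [[212.0, 143.7], [304.8, 144.0], [213.0, 100.3], [303.9, 100.7]]
55 [[210.5, 145.3], [306.5, 145.6], [211.6, 100.4], [305.6, 100.8]]
60 [[209.0, 147.0], [308.3, 147.4], [210.1, 100.5], [307.3, 100.9]]
90 212 304 79
95 213 304 77
100 213 303 76
105 213 304 85
110 213 303 79
115 213 304 80
120 212 304 79
125 212 304 81
130 212 304 81
135 212 305 82
140 212 305 82
145 213 291 70
150 221 268 44
155 223 268 36
160 221 268 40
165 221 267 31
130 [182. 136.  89.] [121.  89.  64.]
135 [182. 135.  88.] [122.  90.  64.]
140 [181. 134.  88.] [117.  86.  62.]
145 [162. 115.  75.] [112.  81.  61.]
150 [223. 143.  90.] [107.  74.  59.]
155 [222. 140.  89.] [106.  76.  60.]
160 [222. 140.  88.] [106.  75.  59.]
165 [223. 141.  88.] [106.  74.  58.]
170 [104.  72.  54.] [105.  74.  57.]
175 [103.  71.  54.] [103.  72.  56.]
180 [102.  70.  52.] [104.  74.  57.]
185 [103.  70.  53.] [103.  72.  56.]
190 [100.  70.  53.] [102.  71.  55.]
195 [220. 136.  86.] [102.  70.  55.]
200 [219. 136.  84.] [101.  70.  54.]
205 [153.  95.  63.] [101.  70.  54.]
210 [152.  95.  62.] [100.  68.  52.]
```

The lip still sits at about 50–51 mm, so the leaf is barely lifted and the coupon is under it. I'll continue.

Call:
{"op": "step_arm", "data": {
  "commands": [
    {"translation":[2,0.8,0],"roll":0},
    {"translation":[3,0,0.3],"roll":0},
    {"translation":[3,0,0.3],"roll":0},
    {"translation":[2,0,0.4],"roll":0},
    {"translation":[0,0,0],"roll":0},
    {"translation":[0,0,0],"roll":0}
  ]
}}

```text
time: 20.32
tool_pos: [0.6601, 0.2223, 0.0096]
tool_rot: [3.14, -0.0, 1.603]
contact_force: [1.3, -3.2, 2.6]
opening: 0.0331
grip_force: 18.0
```

```bash
cat > leaf.py <<'E'
from cell import *
from geo import *
T=get_calibration("wrist")["world_from_camera"]; s=observe(); im=read_camera("wrist")
o=np.array([.6588,.2593]);th=1.5996;R=np.array([[np.cos(th),-np.sin(th)],[np.sin(th),np.cos(th)]])
W=lambda x,y,z:[*(o+R@[x/1e3,y/1e3]),z/1e3]
for z in(50,52,55): print(z,np.round(proj(T,[W(9,20,z),W(9,-20,z)]),1).tolist())
h=cv2.cvtColor(im,cv2.COLOR_RGB2HSV)
m=((h[...,0]>8)&(h[...,0]<18)&(h[...,1]>90)&(h[...,2]>110))
r0=int(proj(T,[W(9,0,50)])[0,1])
for r in range(r0-14,r0+8,3):
    c=np.where(m[r,190:330])[0]
    if len(c): print(r,c.min()+190,c.max()+190,len(c))
p=np.array(s["tool_pos"]);print("tcp fixture",((p[:2]-o)@R*1e3).round(1),p[2],"yaw",s["tool_rot"][2]-th,s["contact_force"].round(1),s["torque"].round(2),s["opening"],s["time"])
np.save("last.npy",im)
E
python3 leaf.py
```

```text
50 [[208.5, 166.3], [299.7, 166.6]]
52 [[207.9, 167.2], [300.3, 167.5]]
55 [[207.0, 168.6], [301.3, 168.9]]
152 208 299 85
155 208 299 86
158 208 299 85
161 208 299 85
164 208 299 85
167 208 299 85
170 250 260 11
173 250 260 11
tcp fixture [-37.   -0.3] 0.009577622271208043 yaw 0.0030671890404561086 [ 1.3 -3.2  2.6] [-0.62 -0.1   0.08] 0.03311066354924664 20.3167
```

Call:
{"op": "step_arm", "data": {
  "commands": [
    {"translation":[3,0,0.2],"roll":0},
    {"translation":[3,0,0.2],"roll":0},
    {"translation":[1,0,0],"roll":0},
    {"translation":[0,0,0],"roll":0},
    {"translation":[0,0,0],"roll":0}
  ]
}}

```text
time: 20.78
tool_pos: [0.66, 0.2287, 0.0095]
tool_rot: [3.139, 0.001, 1.603]
contact_force: [0.6, -5.5, 6.0]
opening: 0.0336
grip_force: 18.0
```

Call:
{"op": "step_arm", "data": {
  "commands": [
    {"translation":[1,0,0],"roll":0},
    {"translation":[0,0,0],"roll":0},
    {"translation":[0,0,0],"roll":0}
  ]
}}

```text
time: 21.03
tool_pos: [0.6599, 0.2295, 0.0095]
tool_rot: [3.14, 0.001, 1.603]
contact_force: [0.8, -5.4, 7.1]
opening: 0.0337
grip_force: 18.0
```

Call:
{"op": "step_arm", "data": {
  "commands": [
    {"translation":[1,0,0],"roll":0},
    {"translation":[0,0,0],"roll":0},
    {"translation":[0,0,0],"roll":0}
  ]
}}

```text
time: 21.28
tool_pos: [0.6599, 0.2296, 0.0095]
tool_rot: [3.14, 0.002, 1.602]
contact_force: [0.4, -8.6, 7.0]
opening: 0.0335
grip_force: 18.0
```

Call:
{"op": "step_arm", "data": {
  "commands": [
    {"translation":[0.5,0,0.6],"roll":0},
    {"translation":[0,0,0],"roll":0},
    {"translation":[0,0,0],"roll":0},
    {"translation":[0,0,0],"roll":0}
  ]
}}

```text
time: 21.62
tool_pos: [0.6599, 0.2296, 0.0095]
tool_rot: [3.14, 0.003, 1.602]
contact_force: [-0.9, -10.1, 10.3]
opening: 0.0335
grip_force: 18.0
```

```bash
python3 leaf.py; python3 - <<'E'
import numpy as np
im=np.load("last.npy").astype(int)
for r in (172,176,180): print(r,[tuple(im[r,c]) for c in (203,206,209,212,215)])
# coupon edges below lip
for r in (192,200,208,216):
    g=np.abs(np.diff(im[r].sum(1))); e=[c for c in range(195,320) if g[c]>90]; print(r,e)
E
```

```text
50 [[208.9, 182.7], [299.0, 182.9]]
52 [[208.3, 183.8], [299.6, 184.0]]
55 [[207.4, 185.5], [300.5, 185.8]]
168 209 298 77
171 209 298 78
174 209 298 77
177 209 298 77
180 208 298 79
183 208 299 80
186 250 260 11
189 250 260 11
tcp fixture [-29.7  -0.3] 0.009477683389103111 yaw 0.002696411664795395 [ -0.9 -10.1  10.3] [-1.85  0.23  0.03] 0.033496853198971895 21.6167
172 [(np.int64(215), np.int64(212), np.int64(218)), (np.int64(217), np.int64(215), np.int64(218)), (np.int64(170), np.int64(127), np.int64(85)), (np.int64(174), np.int64(131), np.int64(89)), (np.int64(169), np.int64(127), np.int64(86))]
176 [(np.int64(215), np.int64(212), np.int64(217)), (np.int64(216), np.int64(215), np.int64(218)), (np.int64(168), np.int64(127), np.int64(83)), (np.int64(172), np.int64(129), np.int64(88)), (np.int64(169), np.int64(128), np.int64(86))]
180 [(np.int64(215), np.int64(211), np.int64(216)), (np.int64(217), np.int64(214), np.int64(219)), (np.int64(168), np.int64(125), np.int64(82)), (np.int64(169), np.int64(126), np.int64(86)), (np.int64(170), np.int64(127), np.int64(85))]
192 [218, 219, 220, 221, 259, 266, 289, 298]
200 [200, 218, 220, 243, 245, 254, 266, 288, 289, 312]
208 [220, 243, 266, 288]
216 [221, 259, 288]
```

```bash
python3 - <<'E'
from cell import *
from geo import *
T=get_calibration("wrist")["world_from_camera"];im=np.load("last.npy").astype(int)
v=im[184:225,245:249].sum(2).mean(1); print([(184+i,int(x)) for i,x in enumerate(v)])
o=np.array([.6588,.2593]);th=1.5996;R=np.array([[np.cos(th),-np.sin(th)],[np.sin(th),np.cos(th)]])
for r in range(190,222,2): print(r,((ray(T,[(254.5,r)],.042)[0,:2]-o)@R*1e3).round(1))
# same pad in w5 (coupon frame from nose edge)
a=cv2.imread("pics/w5.png").astype(int); g=a[100:340,333:337].sum(2).mean(1); d=np.diff(g); print([(100+i,int(d[i])) for i in range(len(d)) if abs(d[i])>25])
E
```

```text
[(184, 273), (185, 210), (186, 215), (187, 217), (188, 214), (189, 220), (190, 209), (191, 205), (192, 316), (193, 404), (194, 423), (195, 422), (196, 425), (197, 368), (198, 324), (199, 325), (200, 333), (201, 306), (202, 290), (203, 291), (204, 292), (205, 290), (206, 291), (207, 290), (208, 292), (209, 293), (210, 291), (211, 295), (212, 238), (213, 162), (214, 152), (215, 150), (216, 156), (217, 150), (218, 154), (219, 151), (220, 151), (221, 150), (222, 154), (223, 148), (224, 155)]
190 [ 3.5 -0.3]
192 [ 2.5 -0.3]
194 [ 1.5 -0.3]
196 [ 0.5 -0.3]
198 [-0.5 -0.3]
200 [-1.5 -0.3]
202 [-2.5 -0.3]
204 [-3.5 -0.3]
206 [-4.5 -0.3]
208 [-5.5 -0.3]
210 [-6.5 -0.3]
212 [-7.5 -0.3]
214 [-8.5 -0.3]
216 [-9.5 -0.3]
218 [-10.6  -0.3]
220 [-11.6  -0.3]
[(113, 28), (114, -77), (115, -140), (116, -82), (155, 29), (156, 39), (157, 27), (167, 37), (168, 47), (169, 31), (171, -33), (172, -46), (173, -32), (178, -26), (179, -36), (180, -37), (205, 29), (206, 38), (227, -26), (228, -38), (229, -28), (230, -25), (253, 36), (254, 41), (275, -37), (276, -46), (277, -28), (333, 39), (334, 34)]
```

```bash
python3 -c "
from cell import *
print(hand_in())"
```

```text
the job is handed in; nothing more can be done
None
```

I handed the job in at about 22 s, and no verdict came back: the knob is turned to its stop, and the coupon is home against the backstop under the leaf. It is still gripped and pressed on the pins with about 10 N, and I saw no bystander contact.

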